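Latch the sliding lid of the stock tub

TASK

The sliding lid of the white stock tub on the counter stands slightly ajar. Swing the toggle latch's wire loop over so that its crossbar hooks behind the keeper on the lid, then press the latch lever fully down so that it pulls the lid tight and stays down by itself. Leave the things around the tub where they stand.

Things in the scene. Friction and masses are not known exactly. Their poses are not given: they have to be found in the camera images.
- tub: fixed white tub, 255 x 160 mm, top 100 mm high. Local x -100 to +18 mm: white deck carrying a steel toggle latch (lever, and a wire loop hinged on the lever); +24 to +150 mm: grey sliding lid level with the deck, between rails 5 mm higher at y +-76. Origin on the counter below the lever's hinge; local x runs from deck to lid (roughly away from the robot), z up. The latch works in the plane y = 0
- lid (a joint): slide of the lid along the tub's x, m: 0 = pulled tight on the gasket, 0.008 = ajar (its start and end stop). A gasket spring always pushes it open (5 N at 0.008, 15 N at 0), so it stays shut only while the latch holds it
- lever (a joint): lever angle, rad: 0 = fully down (stop), 1.75 = fully up (stop). At 0 the handle points to the tub's -x (to the robot), 0.22 rad below level; at a it stands a - 0.22 above level. Starts at 1.5 to 1.7. Friction 0.07 N m holds it. With the loop hooked it resists with up to about 6 N at the handle's end, passes dead centre at about 0.3, then holds itself down; left above that it springs up
- bail (a joint): angle of the wire loop relative to the lever, rad, growing as the loop swings up off the lid and back to the robot: the loop stands (bail - lever - 0.07) rad above level, measured from the tub's +x (1.57 = upright). It starts leaning back on its stop (3.85), 2.0 to 2.3 above level; a push of about 0.5 N swings it up, and once past upright it falls over onto the lid by its weight (80 g)
- lever_hinge (a point): axis of the lever's hinge, on the tub 26 mm above the deck, on local x = 0. It does not move
- lever_end (a point): end of the lever's handle, the middle of its 9 mm thick rounded lip, 72 mm from the lever's hinge. The handle is a flat steel bar 30 mm wide and 5 mm thick
- bail_hinge (a point): axis of the loop on the lever, 30 mm from the lever's hinge: at lever angle a it lies 30 cos(a - 0.12) mm to the tub's -x of the lever's hinge and 30 sin(a - 0.12) mm above it. The loop's two 6 mm wires pass either side of the lever, at y +-24 mm
- bail_bar (a point): middle of the loop's crossbar, a 6 mm round bar 48 mm long parallel to local y, 75 mm from bail_hinge. This is the part that hooks behind the keeper
- bail_tab (a point): outer edge of the thumb tab at the loop's end: a plate 3 mm thick, 34 mm wide and 28 mm long running outward from the crossbar, bent up 0.6 rad from the loop's plane (up when the loop lies on the lid). Push here to swing the loop over and down
- keeper_seat (a point): where the crossbar's centre lies when hooked: 17 mm above the lid, moving with the lid. The keeper is a steel block 26 mm wide, its flat top 3 mm below this point and reaching 16 mm before to 20 mm beyond it along x, with an upright tongue on the -x side. With the lever up the loop comes down on the block 4 to 13 mm beyond this point; the lever then draws it back under the tongue
- small_jar: small white cylindrical jar with a grey cap, 62 mm across, 78 mm tall, standing left of the tub. Origin under its centre. Bystander
- bear: chocolate bear figure, 57x55x71 mm, left of the tub. Origin under its centre. Bystander
- gift_box: black gift box with a gold ribbon, 69x89x57 mm, right of the tub. Origin under its centre. Bystander
- ribbon_spool: flat round spool of ribbon, 60 mm across, 30 mm tall, right of the tub near its front. Origin under its centre. Bystander
- keeper_tip (a point): tip of the keeper's tongue, which leans to the tub's +x over the seat: 9 mm above keeper_seat and 1 mm beyond it. The crossbar must pass down on the +x side of it

How it is judged:
By the outcome, as a careful person would: the job done as asked, in the order asked, and still so for the second after the job is handed in, with the robot touching nothing.
It also fails if it takes over 53 s, if anything falls off the work surface, if the arm or the gripper's body presses on something with over 40 N, if the wrist force passes 120 N, or if a joint passes its speed limit or range.

ROBOT

A 6-joint arm with a two-finger parallel gripper is mounted at the origin on a cart in front of the work surface, level with it; the furniture and walls round the work are solid. World frame = base frame: x ahead of the robot, y to its left, z up, the work surface at z = 0. Lengths are in m, angles in degrees, forces in N, time in s.
With the tool pointing down it reaches from about 0.325 to 0.85 m from the base axis. Payload 15.5 kg.
Tool frame: the origin (TCP) lies between the finger pads; the fingertips stand arm.tip_extent ahead of it and the grasp point (between the pads) lies 5 mm behind it (arm.tip_extent is the distance from the TCP to the fingertips, in m); z points along the fingers, y is the line along which they close (so a half turn about z gives the same grasp; the last joint's range is limited). The gripper opens to 91 mm and grips with 3 to 60 N. Pads are 32 mm wide; open, the fingers measure 118 mm over their backs; the gripper's body (76 mm by 178 mm) begins 60 mm behind the grasp point.
Start: joints at [-70.732, 28.281, 77.091, -0, 74.628, -5.472], TCP at [0.262, -0.568, 0.228] pointing down, gripper open.
Joint ranges: [-166.48, 166.48], [-47.26, 123.95], [12.59, 153.08], [-70.14, 250.14], [6.76, 159.57], [-176.63, 176.63]. Speed limits (degrees/s): [108.29, 108.29, 147.25, 172.46, 172.46, 172.46].

INTERFACE

Orientations are given as a 3x3 rotation matrix whose columns are the frame's x, y, z axes.
In Python, from rig import arm, hand, kin, telemetry, optics gives the robot as it stands. Calls block until the motion is done:
- arm.move_to(position, orientation): joint-space move of the TCP to a pose.
- arm.move_l(position, orientation=None, feed=0.15): straight line of the TCP; orientation=None keeps the orientation; feed is the mean speed in m/s.
- arm.move_joints(angles): joint-space move.
- hand.grip(opening): finger opening in m; the grip force is fixed at half the most; returns when the fingers have stopped.
- arm.sleep(seconds).
- kin.solve_ik(position, orientation): joint angles nearest the present ones, or None.
- telemetry.observe(): the state.
- optics.snapshot(name): name is "scene" or "top" or "wrist"; returns the picture (420x560x3 uint8, red, green, blue); there is no depth.
- optics.get_calibration(name): a dict with "intrinsics" (3x3 intrinsics, pixels), "cam_to_world" (4x4, takes a point from camera to world coordinates). Camera axes: x right, y down, z forward; pixel columns grow to the right and rows downward; lengths in m; the calibration is good to about 2 mm. A picture is of the moment at which its call begins: read the wrist's pose just before it. get_calibration takes no time and is no camera call; for the wrist camera it gives the pose at the moment of the call.
A pose or a line that the arm cannot do raises arm.Unreachable and nothing moves.
- arm.sign_off(): hands the job in; it is judged then, once.
Trained networks look in the newest picture that a camera, given by its name, has taken for a name from the list of things; names that differ only in an ending like _2 or _b are one class to them, and where a whole thing is asked for, a point or a joint stands for the part that bears it (a point fixed in the world has none). Each returns a list of dicts, best first, with "conf" (0 to 1); they miss things now and then, are a little off and sometimes report something else, mostly with a low value. They report only what shows in the picture. A call takes as long as a camera call.
- optics.spot_in(target, camera): "extent" ([left, top, right, bottom] in pixels, round what is visible of it).
- optics.masks_of(target, camera): "mask" (420x560 bool, what is visible of it) and "extent" ([left, top, right, bottom] in pixels, round what is visible of it).
The state is a dict: "t": time; "joint_positions": joint angles; "dq": joint speeds; "tau": joint torques, N m; "ee_pos": TCP position; "tool_rot": TCP orientation; "force": force on the tool from outside, world axes, zero at the start; "torque": the same for the moment, N m; "width": finger opening in m; "grasp_force": force on a finger pad.
Only numpy, scipy, OpenCV 4.12 (cv2) and the standard library are available. Lean on these libraries where they do the work, as an engineer would, in place of code of your own. Each camera call takes 0.05 s, during which the arm holds its last target. There are 200 camera calls.

## Working session

There is one attempt and no reset: what is moved stays moved. The work goes in short steps, each a Python script; the robot and the scene stay as the last script left them, time stands still between calls to the robot, and variables do not carry over. Pictures are saved under pics/ and viewed, at most 10 in all, crops included, and the job is handed in when it is done.

```bash
mkdir -p pics; ls; cat > h.py <<'E'
from rig import arm, hand, kin, telemetry, optics
import numpy as np, cv2
def snap(n,f,crop=None,scale=1):
    im=optics.snapshot(n)[:,:,::-1]
    if crop: im=im[crop[1]:crop[3],crop[0]:crop[2]]
    if scale!=1: im=cv2.resize(im,None,fx=scale,fy=scale,interpolation=cv2.INTER_CUBIC)
    cv2.imwrite('pics/'+f,im)
def proj(n,P,cal=None):
    c=cal or optics.get_calibration(n);T=np.linalg.inv(np.array(c['cam_to_world']));K=np.array(c['intrinsics'])
    P=np.atleast_2d(P);q=(T[:3,:3]@P.T).T+T[:3,3];q=(K@q.T).T
    return q[:,:2]/q[:,2:]
def ray(n,uv,cal=None):
    c=cal or optics.get_calibration(n);T=np.array(c['cam_to_world']);K=np.array(c['intrinsics'])
    d=T[:3,:3]@np.linalg.solve(K,[uv[0],uv[1],1.]);return T[:3,3],d/np.linalg.norm(d)
def at_z(n,uv,z,cal=None):
    o,d=ray(n,uv,cal);return o+d*(z-o[2])/d[2]
def tri(rs):
    A=0;b=0
    for o,d in rs:
        M=np.eye(3)-np.outer(d,d);A=A+M;b=b+M@o
    return np.linalg.solve(A,b)
E
cat > a.py <<'E'
from h import *
for n in ['scene','top']:
    snap(n,n+'0.png')
    c=optics.get_calibration(n);print(n,np.round(c['cam_to_world'],3).tolist(),np.round(c['intrinsics'],1).tolist())
    for t in ['tub','lid','lever','bail','lever_hinge','lever_end','bail_hinge','bail_bar','bail_tab','keeper_seat','keeper_tip','small_jar','bear','gift_box','ribbon_spool']:
        r=optics.spot_in(t,n)
        print(t,[(np.round(x['extent']).astype(int).tolist(),round(x['conf'],2)) for x in r[:2]])
print(telemetry.observe()['t'],arm.tip_extent)
E
python3 a.py
```

```text
pics
rig.py
scene [[-0.624, -0.418, 0.66, -0.182], [-0.781, 0.319, -0.537, 0.646], [0.014, -0.85, -0.526, 0.7], [0.0, 0.0, 0.0, 1.0]] [[497.2, 0.0, 282.9], [0.0, 497.2, 214.2], [0.0, 0.0, 1.0]]
tub [([288, 151, 375, 256], 0.91), ([330, 154, 366, 188], 0.72)]
lid [([331, 150, 363, 189], 0.61), ([292, 160, 356, 196], 0.56)]
lever [([331, 152, 365, 184], 0.77)]
bail [([334, 151, 366, 174], 0.47)]
lever_hinge [([333, 152, 365, 174], 0.73), ([333, 150, 364, 188], 0.59)]
lever_end [([332, 151, 366, 191], 0.72)]
bail_hinge [([334, 148, 365, 175], 0.62)]
bail_bar [([334, 150, 366, 175], 0.48)]
bail_tab [([336, 148, 362, 171], 0.67)]
keeper_seat [([331, 155, 365, 185], 0.42)]
keeper_tip [([292, 159, 360, 192], 0.97), ([289, 150, 377, 255], 0.65)]
small_jar [([281, 212, 305, 253], 0.87)]
bear [([269, 199, 290, 228], 0.73), ([335, 153, 367, 172], 0.68)]
gift_box []
ribbon_spool []
top [[0.029, -0.988, 0.153, 0.39], [-0.999, -0.031, -0.014, 0.066], [0.019, -0.152, -0.988, 1.149], [0.0, 0.0, 0.0, 1.0]] [[502.0, 0.0, 289.4], [0.0, 502.0, 202.0], [0.0, 0.0, 1.0]]
tub [([330, 121, 439, 254], 0.6)]
lid [([357, 123, 430, 196], 0.56)]
lever [([374, 191, 404, 223], 0.96)]
bail [([377, 191, 404, 224], 0.95)]
lever_hinge [([377, 189, 405, 222], 0.55), ([356, 121, 432, 193], 0.2)]
lever_end [([376, 192, 403, 223], 0.68), ([374, 192, 404, 221], 0.54)]
bail_hinge [([376, 192, 403, 221], 0.68), ([409, 233, 443, 264], 0.49)]
bail_bar [([378, 190, 406, 222], 0.89)]
bail_tab [([375, 190, 405, 222], 0.74)]
keeper_seat [([360, 121, 429, 195], 0.8)]
keeper_tip [([356, 121, 428, 192], 0.57)]
small_jar [([297, 184, 324, 215], 0.59)]
bear [([315, 148, 341, 172], 0.73)]
gift_box [([419, 192, 462, 222], 0.82), ([355, 124, 429, 197], 0.71)]
ribbon_spool [([410, 234, 443, 265], 0.72)]
1.6 0.014
```

```bash
python3 - <<'E'
import cv2,numpy as np
a=cv2.imread('pics/top0.png')[100:280,280:480];b=cv2.imread('pics/scene0.png')[130:280,250:400]
a=cv2.resize(a,(440,396),interpolation=cv2.INTER_CUBIC);b=cv2.resize(b,(350,350),interpolation=cv2.INTER_CUBIC)
c=np.zeros((400,795,3),np.uint8);c[:396,:440]=a;c[:350,445:795]=b;cv2.imwrite('pics/c0.png',c)
E
```

```text
(no output)
```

View pics/c0.png

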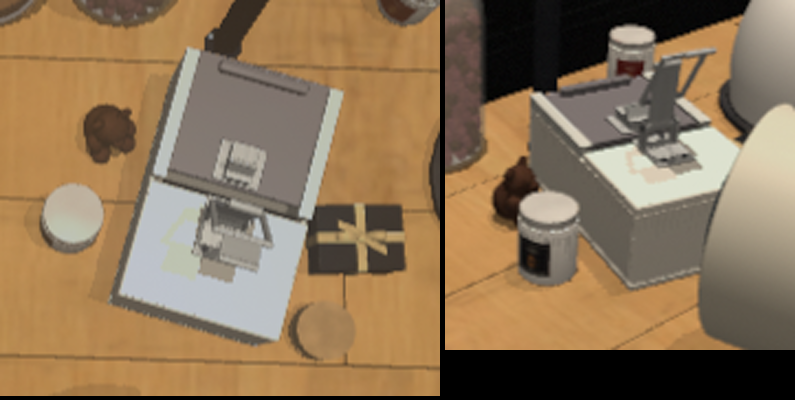

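```bash
cat > b.py <<'E'
from h import *
px=[(192,48),(342,92),(116,300),(280,341)]
P=[at_z('top',(280+u/2.2,100+v/2.2),z)for (u,v),z in zip(px,[.105,.105,.1,.1])]
print(np.round(P,3))
x=(P[0]-P[2]+P[1]-P[3])[:2];yaw=np.arctan2(x[1],x[0]);print(np.degrees(yaw),np.linalg.norm(P[0]-P[2]),np.linalg.norm(P[2]-P[3]))
c=np.cos(yaw);s=np.sin(yaw);m=np.mean(P,0)[:2];o=m-np.array([c,s])*.025;print('origin',o)
R=telemetry.observe()['tool_rot'];print(np.round(R,3).tolist())
cal=optics.get_calibration('wrist');print(np.round(cal['cam_to_world'],3).tolist(),np.round(cal['intrinsics'],0).tolist())
E
python3 b.py
```

```text
[[ 0.733 -0.113  0.105]
 [ 0.693 -0.261  0.105]
 [ 0.482 -0.042  0.1  ]
 [ 0.448 -0.199  0.1  ]]
-14.930406287581723 0.2599551329406177 0.16038552521165145
origin [ 0.56479479 -0.14729553]
[[0.908, 0.419, -0.0], [0.419, -0.908, 0.0], [-0.0, -0.0, -1.0]]
[[0.418, -0.873, -0.251, 0.333], [-0.909, -0.401, -0.115, -0.535], [-0.0, 0.277, -0.961, 0.385], [0.0, 0.0, 0.0, 1.0]] [[334.0, 0.0, 282.0], [0.0, 334.0, 207.0], [0.0, 0.0, 1.0]]
```

```bash
cat >> h.py <<'E'
O=np.array([.5648,-.1473,0]);YAW=np.radians(-14.93)
def setframe(o,yaw):
    global O,YAW; O=np.array([o[0],o[1],0]);YAW=yaw
def Rt():
    c,s=np.cos(YAW),np.sin(YAW);return np.array([[c,-s,0],[s,c,0],[0,0,1]])
def W(p): return O+Rt()@np.array(p,float)
def tool(z,x):  # orientation in tub-local: z approach, x hint
    z=np.array(z,float);z/=np.linalg.norm(z);x=np.array(x,float);x-=z*(x@z);x/=np.linalg.norm(x)
    return Rt()@np.column_stack([x,np.cross(z,x),z])
E
cat > c.py <<'E'
from h import *
import pickle
cals={n:optics.get_calibration(n) for n in('top','scene')}
def go(p,R):
    try: arm.move_to(W(p),R);return True
    except arm.Unreachable as e: print('unreach',p,e)
D=tool((0,0,-1),(1,0,0))
if go((-.03,0,.38),D):
    cals['w1']=optics.get_calibration('wrist');snap('wrist','w1.png')
    print(telemetry.observe()['t'])
for a in (45,35):
    s,c=np.sin(np.radians(a)),np.cos(np.radians(a))
    if go((-.05,-.22,.36),tool((0,s,-c),(1,0,0))):
        cals['w2']=optics.get_calibration('wrist');snap('wrist','w2.png');break
print(telemetry.observe()['t'],telemetry.observe()['joint_positions'])
pickle.dump(cals,open('cals.pkl','wb'))
E
python3 c.py
```

```text
3.5667
4.6833 [-60.19014263  33.34786608  62.25446302  33.35895829 115.51883392
  50.79630508]
```

View pics/w1.png

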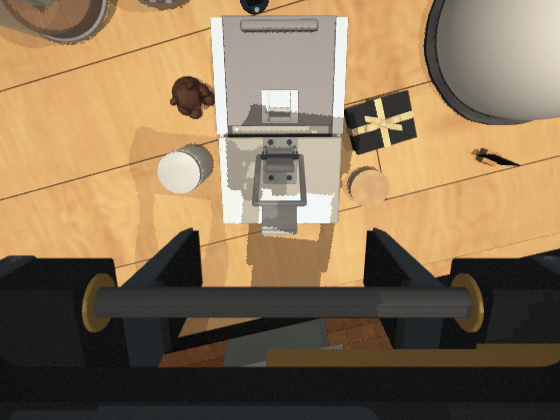

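View pics/w2.png

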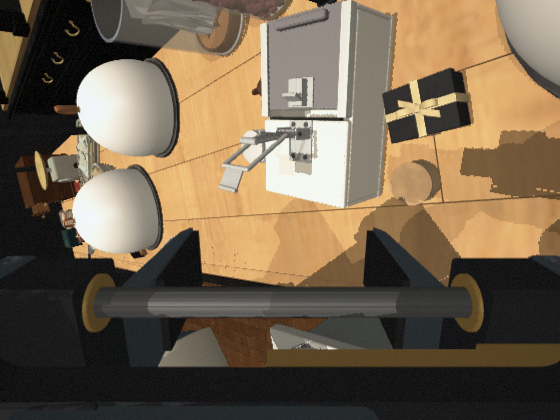

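```bash
python3 - <<'E'
import cv2,numpy as np
a=cv2.imread('pics/w1.png')[80:240,210:350];b=cv2.imread('pics/w2.png')[70:210,215:355]
a=cv2.resize(a,None,fx=2.8,fy=2.8,interpolation=cv2.INTER_CUBIC);b=cv2.resize(b,None,fx=2.8,fy=2.8,interpolation=cv2.INTER_CUBIC)
c=np.zeros((450,795,3),np.uint8);c[:448,:392]=a;c[:392,400:792]=b;cv2.imwrite('pics/c1.png',c)
E
```

```text
(no output)
```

View pics/c1.png

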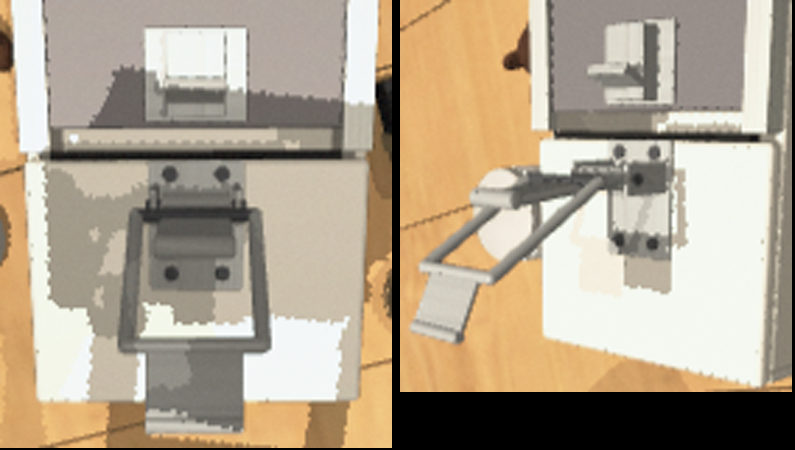

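```bash
cat >> h.py <<'E'
def kinem(lev,bail):
    H=np.array([0,0,.126])
    le=H+.072*np.array([-np.cos(lev-.22),0,np.sin(lev-.22)])
    bh=H+.030*np.array([-np.cos(lev-.12),0,np.sin(lev-.12)])
    th=bail-lev-.07
    bb=bh+.075*np.array([np.cos(th),0,np.sin(th)])
    bt=bb+.028*np.array([np.cos(th+.6),0,np.sin(th+.6)])
    return dict(le=le,bh=bh,bb=bb,bt=bt,th=th)
E
cat > f.py <<'E'
import h; from h import *
import pickle; from scipy.optimize import least_squares
C=pickle.load(open('cals.pkl','rb'))
def A(u,v):return (210+u/2.8,80+v/2.8)
def B(u,v):return (215+(u-400)/2.8,70+v/2.8)
def T(u,v):return (280+u/2.2,100+v/2.2)
obs=[('w1',A(36,400),(-.1,.08,.1)),('w1',A(362,400),(-.1,-.08,.1)),('w1',A(28,158),(.018,.08,.1)),('w1',A(368,158),(.018,-.08,.1)),
('w2',B(543,337),(-.1,.08,.1)),('w2',B(765,385),(-.1,-.08,.1)),('w2',B(541,141),(.018,.08,.1)),('w2',B(775,140),(.018,-.08,.1)),
('top',T(116,300),(-.1,.08,.1)),('top',T(280,341),(-.1,-.08,.1)),
('w1',A(196,345),'bb'),('w1',A(195,428),'bt'),('w1',A(195,245),'le'),('w2',B(459,272),'bb'),('w2',B(436,336),'bt'),('w2',B(497,197),'le')]
def res(p,full=False):
    h.setframe(p[:2],p[2]);k=kinem(p[3],p[4]);r=[]
    for n,uv,P in obs:
        q=W(k[P] if isinstance(P,str) else P);r.append(proj(n,q,C[n])[0]-uv)
    return np.array(r) if full else np.ravel(r)
s=least_squares(res,[*h.O[:2],h.YAW,1.6,3.85],loss='soft_l1')
print(s.x.tolist(),np.degrees(s.x[2]));print(np.round(res(s.x,1),1).tolist());print(kinem(*s.x[3:]))
E
python3 f.py
```

```text
[0.5642658886536539, -0.1450778178398138, -0.25270389296396284, 1.704809675042898, 3.881348452910564] -14.47886653336077
[[0.6, 1.1], [-0.1, 0.1], [-1.9, 0.5], [1.3, -0.6], [-0.5, 0.2], [-1.5, 1.1], [-1.2, -1.4], [-1.0, -0.0], [0.1, -2.4], [-0.7, 0.3], [0.2, 0.2], [0.7, -1.0], [0.4, 0.1], [0.0, 0.5], [1.5, -0.9], [-0.2, 0.2]]
{'le': array([-0.00618341,  0.        ,  0.19773399]), 'bh': array([0.00042039, 0.        , 0.15599705]), 'bb': array([-0.03786558,  0.        ,  0.22048879]), 'bt': array([-0.06325731,  0.        ,  0.23228965]), 'th': np.float64(2.1065387778676663)}
```

```bash
sed -i 's/^O=.*/O=np.array([.56427,-.14508,0]);YAW=-.2527/' h.py
cat > d.py <<'E'
from h import *
D=tool((0,0,-1),(1,0,0)); te=arm.tip_extent
def L(cx,b,f): arm.move_l(W((cx,0,b+te)),D,feed=f); o=telemetry.observe(); print(round(o['t'],2),cx,np.round(o['force'],1))
hand.grip(0.0)
arm.move_to(W((-.13,0,.30)),D)
L(-.11,.213,.15)
for x in (-.07,-.05,-.03,-.01,.014): L(x,.213,.06)
L(-.02,.23,.15); 
arm.move_to(W((-.10,0,.36)),D)
import pickle
C={'w':optics.get_calibration('wrist')};snap('wrist','w3.png',(190,60,370,260),3)
pickle.dump(C,open('c3.pkl','wb'));snap('scene','s3.png',(310,130,390,200),5)
print(telemetry.observe()['t'])
import cv2
a=cv2.imread('pics/w3.png');b=cv2.imread('pics/s3.png')
c=np.zeros((600,800,3),np.uint8);a=cv2.resize(a,(400,444));c[:444,:400]=a;c[:350,400:]=b;cv2.imwrite('pics/c3.png',c)
E
python3 d.py
```

```text
7.74 -0.11 [-0.6  0.   0.8]
8.56 -0.07 [-0.5  0.2 -0.1]
9.04 -0.05 [-0.  -0.2 -0.7]
9.53 -0.03 [-0.3 -0.1  0.1]
10.01 -0.01 [-0.2 -0.4 -0.8]
10.56 0.014 [-0.1 -0.1 -0.1]
10.96 -0.02 [0.3 0.  0.4]
11.675
```

View pics/c3.png

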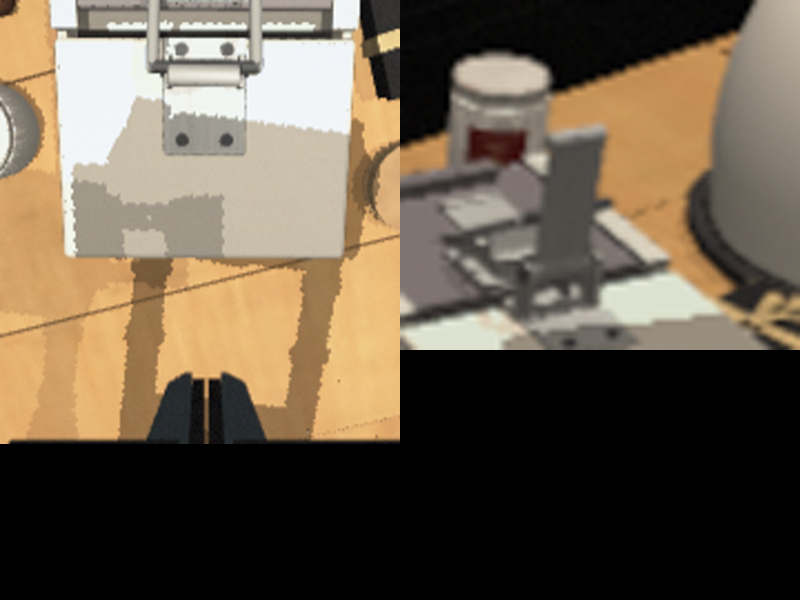

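```bash
cat > e.py <<'E'
from h import *
D=tool((0,0,-1),(1,0,0))
arm.move_to(W((.024,0,.33)),D)
im=optics.snapshot('wrist')[:,:,::-1]
k=kinem(1.70,1.70+.07-np.arcsin(.039/.075))
print(proj('wrist',[W(k['bb']),W(k['bt']),W(k['le']),W((.055,0,.117)),W((.056,0,.126))]).round(),k)
cv2.imwrite('pics/w4.png',cv2.resize(im[30:280,150:430],None,fx=2.3,fy=2.3,interpolation=cv2.INTER_CUBIC))
print(telemetry.observe()['t'])
E
python3 e.py
```

```text
[[283. 147.]
 [283. 120.]
 [283. 234.]
 [283. 155.]
 [283. 155.]] {'le': array([-0.00652836,  0.        ,  0.19770342]), 'bh': array([0.00027611, 0.        , 0.15599873]), 'bb': array([0.06433858, 0.        , 0.11699873]), 'bt': array([0.09229904, 0.        , 0.1184862 ]), 'th': np.float64(-0.5468509506959442)}
12.3
```

View pics/w4.png

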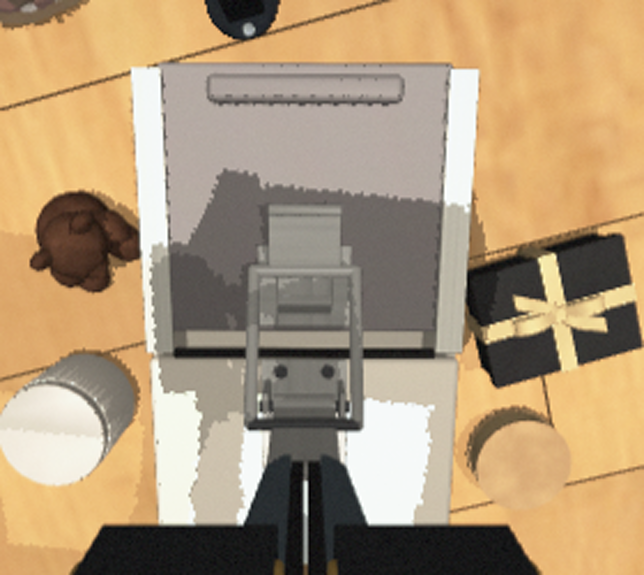

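```bash
cat > g.py <<'E'
from h import *
D=tool((0,0,-1),(1,0,0)); te=arm.tip_extent
def L(cx,b,f):
    arm.move_l(W((cx,0,b+te)),D,feed=f); o=telemetry.observe(); F=Rt().T@o['force']
    print(round(o['t'],2),np.round([cx,b],4),np.round(F,1));return F
r=np.append(np.linspace(.02,.070,60),.072);rad=np.append(np.full(60,.0025),.0045)
def tip(phi,c0=-.090):
    x=-r*np.cos(phi);z=.126+r*np.sin(phi)
    if phi>.8:
        b=.126+.055*np.sin(phi);m=z+rad>b
        return np.max((x+rad)[m])+.016,b
    c8=tip(.8001)[0]-.016 ; s=(.8-phi)/1.02; c=c8+(c0-c8)*min(1,s*1.3)
    m=(x+rad>c)&(x-rad<c+.032)
    return c+.016,np.max((z+rad)[m])
if __name__=='__main__':
    L(.024,.18,.15)
    for phi in [*np.arange(1.4,-.15,-.1),-.16,-.22]:
        F=L(*tip(phi),.05)
        if np.linalg.norm(F)>35: print('stop',phi);break
    else:
        cx,b=tip(-.22)
        for i in range(6):
            if F[2]>18: break
            b-=.001;F=L(cx,b,.03)
E
python3 -c "
from g import *
for p in np.arange(1.4,-.25,-.2):print(round(p,2),np.round(tip(p),4))"
python3 g.py
```

```text
1.4 [0.0095 0.1802]
1.2 [-0.0007  0.1773]
1.0 [-0.0097  0.1723]
0.8 [-0.0179  0.1653]
0.6 [-0.0322  0.1628]
0.4 [-0.0465  0.1585]
0.2 [-0.0608  0.1448]
0.0 [-0.074   0.1305]
-0.2 [-0.074   0.1171]
13.36 [0.024 0.18 ] [ 0.2 -0.5  0.2]
13.8 [0.0095 0.1802] [ 0.6 -0.3 -0. ]
14.06 [0.0043 0.179 ] [0.7 0.1 1.1]
14.32 [-0.0007  0.1773] [0.2 0.2 0.6]
14.57 [-0.0052  0.175 ] [ 0.5 -1.2  0.1]
14.82 [-0.0097  0.1723] [ 0.7 -0.9  0.7]
15.08 [-0.014   0.1691] [ 1.7 -0.1  0.7]
15.34 [-0.0179  0.1653] [ 0.4 -0.6  0.4]
15.63 [-0.025   0.1649] [0.8 1.1 1. ]
15.93 [-0.0322  0.1628] [1.2 0.3 1. ]
16.23 [-0.0393  0.16  ] [0.6 0.2 0.7]
16.53 [-0.0465  0.1585] [16.  -0.1 -9.1]
16.88 [-0.0536  0.1518] [-0.1  1.1  0.1]
17.23 [-0.0608  0.1448] [ 0.6 -0.  -0.8]
17.58 [-0.0679  0.1377] [-0.9 -0.7 -0.1]
17.93 [-0.074   0.1305] [0.3 0.  0.5]
18.22 [-0.074   0.1233] [-0.6 -0.2  0.8]
18.47 [-0.074   0.1195] [-0.5  0.2 -0.4]
18.72 [-0.074  0.116] [ 1.3 -0.2  1.6]
18.97 [-0.074  0.115] [-3.1 -0.  12.3]
19.22 [-0.074  0.114] [-4.6  0.1 25.5]
```

```bash
cat > v.py <<'E'
from h import *
import sys
a=optics.snapshot('wrist')[:,:,::-1][30:280,150:430];b=optics.snapshot('scene')[:,:,::-1][130:220,290:390]
c=np.zeros((480,800,3),np.uint8);c[:357,:400]=cv2.resize(a,(400,357));c[:360,400:]=cv2.resize(b,(400,360),interpolation=cv2.INTER_CUBIC);cv2.imwrite('pics/'+sys.argv[1],c)
E
python3 v.py v1.png
```

```text
(no output)
```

View pics/v1.png

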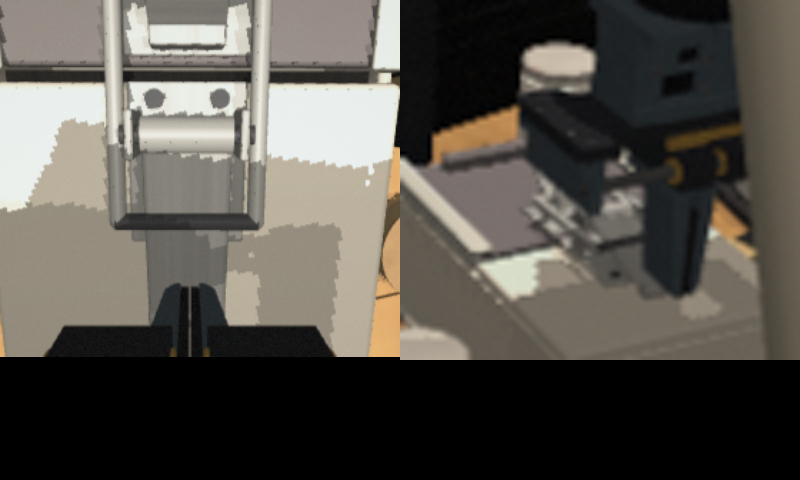

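```bash
python3 - <<'E'
from h import *
D=tool((0,0,-1),(1,0,0))
arm.move_l(W((-.074,0,.20)),D,feed=.1)
arm.move_to(W((-.04,0,.36)),D)
im=optics.snapshot('wrist')[:,:,::-1]
c=optics.get_calibration('wrist')
pt={'hinge':(0,0,.126),'le':kinem(0,3)['le'],'bh':kinem(0,3)['bh'],'lid edge 0':(.024,0,.1),'ajar':(.032,0,.1)}
for k,v in pt.items(): print(k,(proj('wrist',W(v))[0]-[200,60]).round(1)*4)
s=im[60:200,200:360]
cv2.imwrite('pics/w5.png',cv2.resize(s,None,fx=4,fy=4,interpolation=cv2.INTER_CUBIC))
print(telemetry.observe()['t'])
E
```

```text
hinge [330.4 338.8]
le [330.8 560. ]
bh [330.4 439.2]
lid edge 0 [330.4 249.6]
ajar [330.4 222.4]
20.925
```

View pics/w5.png

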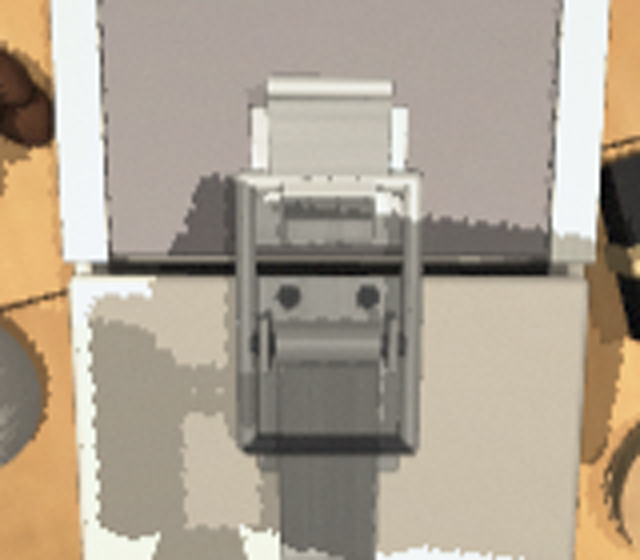

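```bash
python3 - <<'E'
from h import *
for lev in (0,.1):
  k0=kinem(lev,0)['bh'];th=np.arcsin((.117-k0[2])/.075);k=kinem(lev,th+lev+.07)
  print(k['bb'])
  for n in('bb','bt'):print(n,(proj('wrist',W(k[n]))[0]-[200,60])*4)
bb=k['bb']
for d in (-.016,.001,.020): print(d,(proj('wrist',W(bb+[d,0,.009 if d==.001 else -.003]))[0]-[200,60])*4)
snap('scene','s5.png',(290,130,390,205),8)
E
```

```text
[0.04502046 0.         0.117     ]
bb [330.38734398 175.91557516]
bt [330.30660499  81.35505943]
[0.04453411 0.         0.117     ]
bb [330.38863388 177.69811354]
bt [330.30754425  81.43014608]
-0.016 [330.43279994 235.37134957]
0.001 [330.37793987 173.44248488]
0.02 [330.33784686 104.06480211]
```

View pics/s5.png

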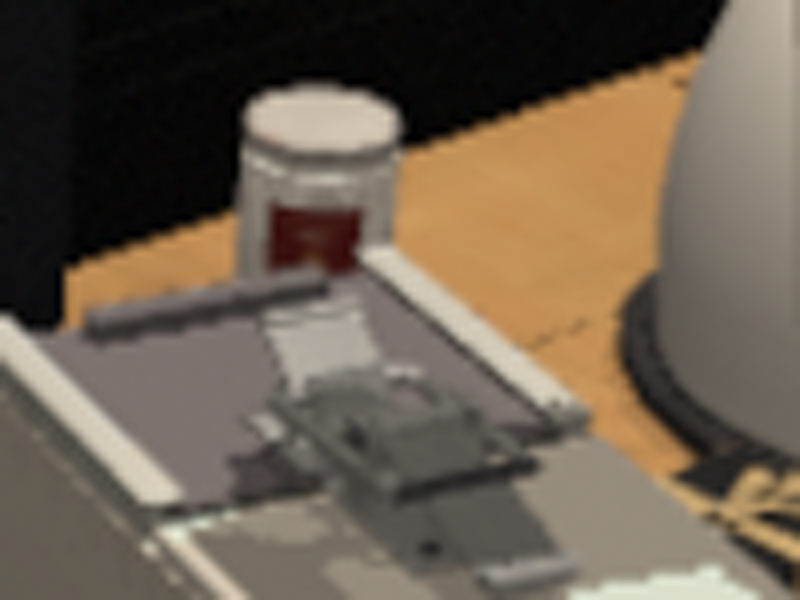

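```bash
python3 - <<'E'
from h import *
import pickle
C=pickle.load(open('cals.pkl','rb'))
a=cv2.imread('pics/w1.png').mean(2)
im=optics.snapshot('wrist').mean(2)
for nm,I,c in(('w1',a,C['w1']),('now',im,None)):
  for y in(.05,-.05):
    p=[proj('wrist',W((x,y,.1)),c)[0] for x in np.arange(.012,.064,.002)]
    print(nm,y,[int(I[int(round(v)),int(round(u))]) for u,v in p])
E
```

```text
w1 0.05 [190, 189, 161, 103, 30, 48, 152, 166, 190, 190, 167, 165, 170, 173, 171, 171, 171, 171, 169, 168, 169, 169, 169, 169, 169, 169]
w1 -0.05 [191, 191, 177, 45, 34, 94, 152, 154, 151, 141, 98, 101, 102, 101, 102, 103, 100, 172, 171, 171, 172, 169, 170, 170, 166, 170]
now 0.05 [186, 186, 172, 46, 25, 82, 143, 169, 168, 170, 168, 169, 166, 167, 168, 168, 168, 168, 167, 167, 168, 168, 167, 168, 166, 166]
now -0.05 [189, 189, 160, 28, 24, 90, 91, 101, 102, 102, 123, 168, 168, 169, 168, 170, 169, 166, 168, 167, 167, 169, 168, 168, 168, 169]
```

```bash
python3 -c "
from h import *
print(arm.sign_off(),telemetry.observe()['t'])"
```

```text
the job is handed in; nothing more can be done
the job is handed in; nothing more can be done
```

The latch is closed: the loop is hooked behind the keeper, the lever is fully down and stayed down after I released it, the lid moved about 8 mm to tight, and the robot was clear at hand-in, about 21 s on its clock. I kept clear of the things around the tub and did not measure their positions again afterwards.

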